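Look into the engine: spark plug out, borescope centred in the plug hole

TASK

The spark plug of the small finned engine on the plywood board is already unscrewed and stands loose in its hole: lift it out and put it in the red cup, which stays standing. Then take the borescope from its stand and lower its thin steel tube straight down through the empty plug hole, without touching the engine with it anywhere, until the yellow depth ring on the tube is level with the plug seat (the mouth of the hole). Finish while still holding the borescope in the gripper, still, upright and centred in the hole, and do not disturb the blue spray can that stands by the engine.

Things in the scene. Friction and masses are not known exactly. Their poses are not given: they have to be found in the camera images.
- engine_top: Engine top end: dark finned barrel (92 mm across), bright alloy head with radial fins, on a 150 x 130 x 18 mm plywood board; fixed. Origin: centre of the board's underside, on the bench; z up, along the axis of the plug hole. Fin tops 110 mm, four stud ends (34 mm from the axis) 114 mm above the bench. Exhaust stub toward -x, reaching 63 mm from the axis.
- plug_seat (a point): Centre of the mouth of the plug hole: the flat machined seat in the middle of the head, 106 mm above the bench, 4 mm below the fin tops. The hole runs straight down, 18.5 mm in diameter and 22 mm long, then opens into the 40 mm wide cylinder; the piston crown lies 66 mm below the seat.
- spark_plug: Spark plug, 60 g, 78 mm long, loose and upright in the plug hole, washer on the seat, origin 14 mm below the seat: pull straight up, 20 mm clears the fins. Origin: centre of its lower end, z up the plug. From there: thread 17 mm thick to 14 mm, washer, hexagon (22 mm across flats) 16 to 28 mm, collar to 34 mm, white insulator 12 mm thick to 69 mm, terminal to 78 mm.
- plug_grip (a point): Point on the plug's axis on the white insulator, 55 mm above the lower end (41 mm above the seat while in the hole): grip here, from above; fingertips 19 mm lower just clear the collar.
- plug_middle (a point): Point on the plug's axis 30 mm above its lower end.
- red_cup: Red plastic cup, loose, 60 g, 56 mm across the rim, 42 mm high, 42 mm wide inside, floor 4 mm thick. Origin: centre of its underside; z up. It and the borescope stand may each stand either to the left of the black hose or to its right.
- scope_stand: Borescope stand, fixed: steel foot 84 mm in diameter, grey plastic column. Origin: centre of its underside, on the bench, z up. In its top a round recess 29 mm wide and 6 mm deep, rim 128 mm above the bench, takes the borescope's collar; the tube hangs in a 16 mm bore below.
- borescope: Rigid borescope, about 160 g, 172 mm long, upright in its stand, tip 17 mm above the bench; it comes out after 112 mm of lift. Origin: centre of the tube's lower tip; z up. From the tip: steel tube 6.5 mm thick to 105 mm, collar 26 mm wide to 110 mm, blue handle 24 mm thick to 160 mm, eyepiece 20 mm wide to 172 mm. A light post 9 mm thick, 119 mm up, points to its +x, 30 mm from the axis.
- scope_tip (a point): Centre of the tube's lower tip (the same point as the borescope's origin).
- depth_ring (a point): Centre of the yellow depth ring on the tube, 38 mm above the tip; the ring is 3 mm high and 7.6 mm in diameter.
- scope_grip (a point): Point on the borescope's axis in the middle of the blue handle, 143 mm above the tip (160 mm above the bench in the stand): grip here from above with the fingers closing across the borescope's y (clear of the light post); the top of the eyepiece is 29 mm higher.
- spray_can: Blue spray can standing loose to the right behind the engine, in front of the big round faceplate, 52 mm in diameter, 161 mm high; origin at the centre of its underside, z up. Leave it alone.

How it is judged:
On the way, in this order (a step that is already met when the one before it is completed fails the run):
1. the spark plug is out of the engine and let go in the standing red cup (horizontal distance between plug_middle and red_cup below 0.028 m and height (world z) of plug_middle below 0.06 m and contact force between the fingers and spark_plug below 0.2 N and angle between red_cup's own z axis and vertical below 0.2 rad and height (world z) of red_cup below 0.012 m), for 0.2 s.
2. the borescope's tip is over the open plug hole (horizontal distance between scope_tip and plug_seat below 0.008 m and z of scope_tip in the frame of plug_seat below 0.06 m and contact force between the fingers and borescope above 2 N), for 0.1 s.
At the end, for the whole second after the job is handed in: The gripper holds the borescope at rest, upright within 4 degrees, tip and ring within 4 mm of the hole's axis, ring within 8 mm of the seat's height, not touching the engine; the spark plug is let go in the red cup, which stands upright on the bench (all of step 1 and horizontal distance between each of scope_tip, depth_ring and plug_seat below 0.004 m and z of depth_ring in the frame of plug_seat between -0.008 and 0.008 m and angle between borescope's own z axis and vertical below 0.07 rad and linear speed of borescope below 0.015 m/s and contact force between the fingers and borescope above 2 N and contact force between borescope and engine_top below 0.5 N); the arm keeps its last pose, push and grip.
It fails at once if the borescope touches the engine (contact force between borescope and engine_top above 0.5 N).
It fails at once if the spray can is pushed or knocked over (distance of spray_can from where it was at the start of the episode above 0.03 m or angle between spray_can's own z axis and vertical above 0.3 rad).
It also fails if it takes over 64 s, if anything falls off the work surface, if the arm or the gripper's body presses on something with over 40 N, if the wrist force passes 120 N, or if a joint passes its speed limit or range.

ROBOT

A 7-joint arm with a two-finger parallel gripper is mounted at the origin on a cart in front of the work surface, level with it; the furniture and walls round the work are solid. World frame = base frame: x ahead of the robot, y to its left, z up, the work surface at z = 0. Lengths are in m, angles in rad, forces in N, time in s.
With the tool pointing down it reaches from about 0.425 to 0.95 m from the base axis. Payload 4.7 kg.
Tool frame: the origin (TCP) lies between the finger pads; the fingertips stand 25 mm ahead of it and the grasp point (between the pads) lies 6 mm ahead of it; z points along the fingers, y is the line along which they close (so a half turn about z gives the same grasp; the last joint's range is limited). The gripper opens to 85 mm and grips with 20 to 120 N. Pads are 22 mm wide; open, the fingers measure 114 mm over their backs; the gripper's body (76 mm by 85 mm) begins 54 mm behind the grasp point. The pads swing forward as they close: fully open they stand 13 mm farther back than shut.
Start: joints at [-1.214, 0.469, -0.049, 1.532, 0.024, 1.141, -0.082], TCP at [0.254, 0.625, 0.256] pointing down, gripper open.
Joint ranges: [-2.59, 2.59], [-0.33, 1.99], [-1.39, 1.29], [0.1, 2.45], [-1.04, 4.18], [0.21, 1.99], [-2.66, 2.66]. Speed limits (rad/s): [2.57, 2.57, 3.14, 3.14, 3.14, 3.14, 3.14].

INTERFACE

Orientations are given as a 3x3 rotation matrix whose columns are the frame's x, y, z axes.
In Python, from rig import * gives the robot as it stands. Calls block until the motion is done:
- movep(position, orientation): joint-space move of the TCP to a pose.
- move_l(position, attitude=None, feed=0.15, until_force=None): straight line of the TCP; attitude=None keeps the orientation; feed is the mean speed in m/s. With until_force (N) it stops when the force on the tool has changed by that much, and returns True; else False.
- move_joints(angles): joint-space move.
- command_gripper(opening, newtons=None): finger opening in m; newtons is the grip in N (None keeps the last); returns when the fingers have stopped.
- sleep(seconds).
- inverse_kinematics(position, orientation): joint angles nearest the present ones, or None.
- sense(): the state.
- camera(name): name is "scene" or "top" or "wrist"; returns (picture, depth): 400x640x3 uint8, red, green, blue; 400x640 float32, m along the optical axis (not along the pixel's ray), 0 where there is no reading.
- camera_params(name): a dict with "K" (3x3 intrinsics, pixels), "dist" ([k1, k2, p1, p2, k3] as OpenCV has them; the pictures are not rectified), "position" and "rotation" of the camera in the world; the wrist camera has in their place "tool_from_camera" (4x4, takes a point from camera to tool coordinates, whose origin is the TCP and whose axes are the flange's). Camera axes: x right, y down, z forward; pixel columns grow to the right and rows downward; lengths in m; the calibration is good to about 2 mm. A picture is of the moment at which its call begins: read the wrist's pose just before it. camera_params takes no time and is no camera call.
A pose or a line that the arm cannot do raises Unreachable and nothing moves.
- finish_job(): hands the job in; it is judged then, once.
The state is a dict: "time_s": time; "joint_pos": joint angles; "qd": joint speeds; "joint_efforts": joint torques, N m; "position": TCP position; "tcp_rot": TCP orientation; "wrist_force": force on the tool from outside, world axes, zero at the start; "ft_torque": the same for the moment, N m; "finger_gap": finger opening in m; "gripper_force": force on a finger pad.
Only numpy, scipy, OpenCV 4.12 (cv2) and the standard library are available. Lean on these libraries where they do the work, as an engineer would, in place of code of your own. Each camera call takes 0.05 s, during which the arm holds its last target. There are 200 camera calls.

## Working session

There is one attempt and no reset: what is moved stays moved. The work goes in short steps, each a Python script; the robot and the scene stay as the last script left them, time stands still between calls to the robot, and variables do not carry over. Pictures are saved under pics/ and viewed, at most 10 in all, crops included, and the job is handed in when it is done.

```bash
ls; mkdir -p pics
python3 - <<'E'
from rig import *
import cv2,numpy as np
ims=[]
for n in("scene","top"):
    p,d=camera(n); np.savez(f'{n}0.npz',p=p,d=d); P=camera_params(n)
    print(n,P)
    cv2.imwrite(f'pics/{n}0.png',p[:,:,::-1])
print(camera_params("wrist"))
E
```

```text
pics
scene {'K': array([[379.98488848,   0.        , 325.37238605],
       [  0.        , 379.98488848, 195.95999267],
       [  0.        ,   0.        ,   1.        ]]), 'dist': array([-0.04408008,  0.        ,  0.        ,  0.        ,  0.        ]), 'position': array([0.90899197, 0.6325259 , 0.87800365]), 'rotation': array([[-0.88830193,  0.32434086, -0.32515024],
       [ 0.45914511,  0.64301412, -0.6129589 ],
       [ 0.01026858, -0.69378372, -0.7201102 ]])}
top {'K': array([[385.33679443,   0.        , 319.15446339],
       [  0.        , 385.33679443, 196.50457552],
       [  0.        ,   0.        ,   1.        ]]), 'dist': array([0.00633558, 0.        , 0.        , 0.        , 0.        ]), 'position': array([0.42615872, 0.00243361, 1.14487219]), 'rotation': array([[-0.00962936, -0.98720912,  0.15913964],
       [-0.99994579,  0.01013683,  0.00237735],
       [-0.00396011, -0.15910812, -0.98725322]])}
{'K': array([[323.42786695,   0.        , 319.90454301],
       [  0.        , 323.42786695, 196.27238932],
       [  0.        ,   0.        ,   1.        ]]), 'dist': array([-0.00486676,  0.        ,  0.        ,  0.        ,  0.        ]), 'tool_from_camera': array([[ 2.63936397e-04, -9.64945133e-01, -2.62451558e-01,
         6.61319099e-02],
       [ 9.99999963e-01,  2.71170874e-04,  8.65444511e-06,
        -1.46884402e-03],
       [ 6.28181537e-05, -2.62451551e-01,  9.64945169e-01,
        -1.16896333e-01],
       [ 0.00000000e+00,  0.00000000e+00,  0.00000000e+00,
         1.00000000e+00]])}
```

View pics/scene0.png

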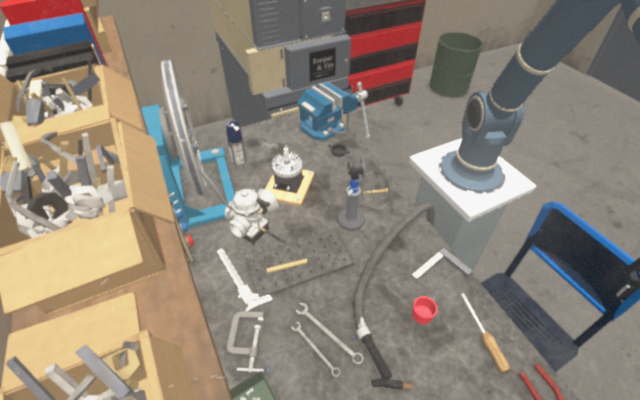

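View pics/top0.png

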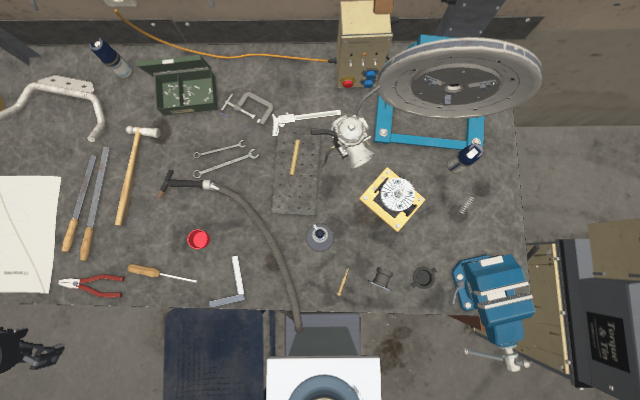

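The scene view shows the engine at (287,172), the scope stand at (352,200), the cup at (424,311) and the can at (235,140). In the top view the engine is at (397,195), the stand at (320,235), the cup at (198,239) and the can at (468,155).

```bash
cat > h.py <<'E'
import numpy as np,cv2
from rig import *
def pose(n):
    P=camera_params(n)
    if n!="wrist": return P,P["position"],P["rotation"]
    s=sense(); T=P["tool_from_camera"]; R=np.array(s["tcp_rot"])
    return P,np.array(s["position"])+R@T[:3,3],R@T[:3,:3]
def ray(P,R,uv):
    q=cv2.undistortPoints(np.array([[uv]],float),P["K"],P["dist"])[0,0]
    return R@np.array([q[0],q[1],1.])
def onz(C,r,z): return C+r*(z-C[2])/r[2]
def proj(P,C,R,X):
    rv=cv2.Rodrigues(R.T)[0]
    return cv2.projectPoints(np.array([X],float),rv,-R.T@C,P["K"],P["dist"])[0].ravel()
def blob(m,roi=None):
    m=m.astype(np.uint8)
    if roi: 
        k=np.zeros_like(m);u0,u1,v0,v1=roi;k[v0:v1,u0:u1]=1;m=m*k
    n,l,s,c=cv2.connectedComponentsWithStats(m)
    i=1+np.argmax(s[1:,4]); return c[i],s[i],l==i
E
python3 - <<'E'
from h import *
mont=[]
for n,boxes in(("top",[(350,445,155,235),(280,375,195,275)]),("scene",[(240,335,130,210),(310,405,150,230)])):
    z=np.load(f'{n}0.npz');p=z['p'];d=z['d'];P,C,R=pose(n)
    r,g,b=[p[:,:,i].astype(int) for i in range(3)]
    roi=(180,220,225,255) if n=="top" else (405,445,290,330)
    c,s,m=blob((r>120)&(g<90)&(b<90),roi)
    e=onz(C,ray(P,R,c),.042)
    print(n,'cup',c,s,e)
    roi=(280,375,195,275) if n=="top" else (330,380,165,235)
    c,s,m=blob((b>r+40)&(b>60),roi); print('blue',c,s, onz(C,ray(P,R,c),.16))
    roi=(355,435,160,235) if n=="top" else (255,325,150,205)
    c,s,m=blob((r>b+50)&(r>150),roi); print('board',c,s)
    mont.append(np.hstack([cv2.resize(p[v0:v1,u0:u1],(400,300),interpolation=cv2.INTER_CUBIC) for u0,u1,v0,v1 in boxes]))
cv2.imwrite('pics/m0.png',np.vstack(mont)[:,:,::-1])
E
```

```text
top cup [196.88834951 238.40776699] [187 229  23  20 206] [0.48652537 0.35478199 0.042     ]
blue [320.5 238. ] [320 238   2   1   2] [0.4779372  0.00241152 0.16      ]
board [387.88283659 201.93627955] [359 167  67  65 973]
scene cup [426.70198675 304.33112583] [415 299  21  16 151] [0.47983338 0.35430499 0.042     ]
blue [353.93406593 185.24175824] [350 180   9  13  91] [0.49744681 0.02039497 0.16      ]
board [291.61363636 189.25151515] [265 169  49  36 660]
```

View pics/m0.png

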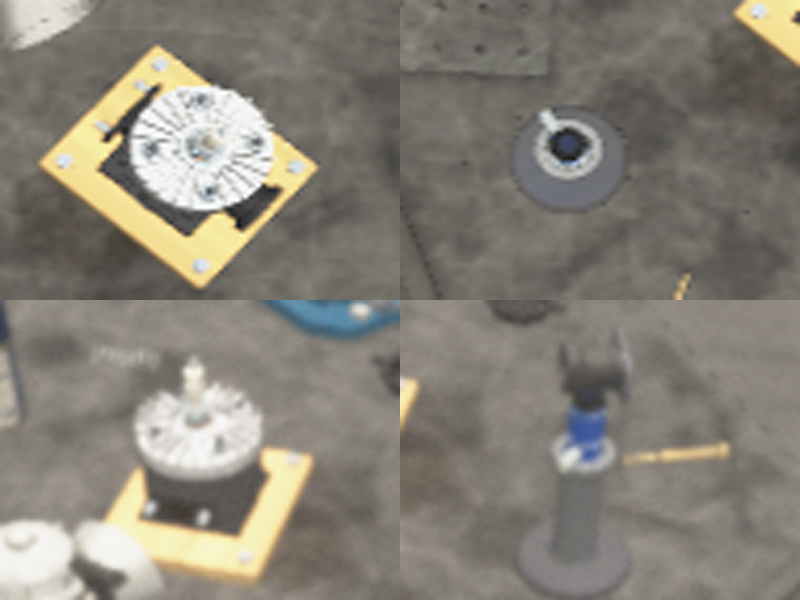

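Run:
```python
from h import *
P,C,R=pose("top")
a=onz(C,ray(P,R,(320.4,233.7)),.189);b=onz(C,ray(P,R,(314.4,226.2)),.140);e=onz(C,ray(P,R,(399.4,193.1)),.170)
print('scope',a,'post',b,np.linalg.norm((b-a)[:2]),np.degrees(np.arctan2(*(b-a)[1::-1])),'plug',e)
P2,C2,R2=pose("scene"); print(proj(P2,C2,R2,a),proj(P2,C2,R2,e))
c=onz(C,ray(P,R,(474,149)),.161);print('can',c,proj(P2,C2,R2,c))
s=sense();print(s["time_s"],np.round(s["tcp_rot"],3))
for p in (a,e,[.484,.355,.1]):
  for yaw in range(-180,180,45):
    cc,ss=np.cos(np.radians(yaw)),np.sin(np.radians(yaw))
    q=inverse_kinematics([p[0],p[1],.3],np.array([[cc,ss,0],[ss,-cc,0],[0,0,-1]]))
    print(yaw,None if q is None else np.round(q,2))
```

```text
scope [0.48700454 0.00255164 0.189     ] post [0.50979225 0.01801326 0.14      ] 0.027537996522419353 34.15715547972478 plug [ 0.59002999 -0.20099545  0.17      ]
[354.6277426  172.14271972] [289.37698395 145.93199789]
can [ 0.70717773 -0.40385018  0.161     ] [230.90500002 123.10087406]
0.1 [[-0.927  0.376 -0.001]
 [ 0.376  0.927 -0.002]
 [-0.    -0.002 -1.   ]]
-180 [-0.48  0.11  0.42  1.93 -0.05  1.11  1.54]
-135 [-0.37  0.11  0.31  1.92 -0.04  1.11  2.31]
-90 None
-45 [-1.06  0.18  1.12  1.95 -0.18  1.12 -2.22]
0 [-0.79  0.13  0.79  1.94 -0.1   1.11 -1.54]
45 [-0.67  0.12  0.65  1.94 -0.08  1.11 -0.78]
90 [-0.6   0.12  0.57  1.93 -0.07  1.11 -0.01]
135 [-0.53  0.12  0.49  1.93 -0.06  1.11  0.76]
-180 [-0.27  0.41  0.73  1.64 -0.29  1.2   2.1 ]
-135 [ 1.02  0.61 -1.18  1.57  0.58  1.35  2.14]
-90 [-0.48  0.54  1.12  1.65 -0.51  1.27 -2.41]
-45 [-0.48  0.54  1.12  1.65 -0.51  1.27 -1.62]
0 [-0.4   0.48  0.95  1.65 -0.41  1.23 -0.93]
45 [-0.37  0.46  0.9   1.65 -0.38  1.22 -0.18]
90 [-0.35  0.45  0.86  1.65 -0.36  1.22  0.59]
135 [-0.34  0.44  0.84  1.64 -0.35  1.21  1.37]
-180 [-0.68  0.31 -0.03  1.66  0.01  1.17  0.86]
-135 [-0.57  0.32 -0.17  1.66  0.06  1.17  1.6 ]
-90 [-0.45  0.33 -0.32  1.65  0.11  1.18  2.34]
-45 [-1.48  0.49  1.12  1.71 -0.47  1.24 -2.61]
0 [-1.16  0.34  0.6   1.69 -0.21  1.17 -2.07]
45 [-1.04  0.32  0.44  1.69 -0.15  1.17 -1.35]
90 [-0.93  0.31  0.29  1.68 -0.1   1.16 -0.61]
135 [-0.8   0.31  0.13  1.67 -0.04  1.16  0.12]
```

```bash
cat >> h.py <<'E'
def down(yaw):
    c,s=np.cos(np.radians(yaw)),np.sin(np.radians(yaw))
    return np.array([[c,s,0],[s,-c,0],[0,0,-1.]])
def snap(n,tag):
    P,C,R=pose(n); p,d=camera(n); np.savez(tag+'.npz',p=p,d=d,C=C,R=R); return p
def load(n,tag):
    z=np.load(tag+'.npz'); return z['p'],z['d'],camera_params(n),z['C'],z['R']
E
python3 - <<'E'
from h import *
command_gripper(.05)
movep([.487,.003,.32],down(34)); a=snap("wrist","ws")
movep([.590,-.201,.29],down(60)); b=snap("wrist","we")
cv2.imwrite('pics/w1.png',np.hstack([a[:,120:520],b[:,120:520]])[:,:,::-1]); s=sense();print(s["time_s"],s["finger_gap"],s["position"],np.round(s["joint_pos"],2))
E
```

```text
3.9667 0.0502469362439848 [ 0.59036508 -0.19898116  0.28999259] [-0.28  0.42  0.74  1.66 -0.31  1.18  0.02]
```

View pics/w1.png

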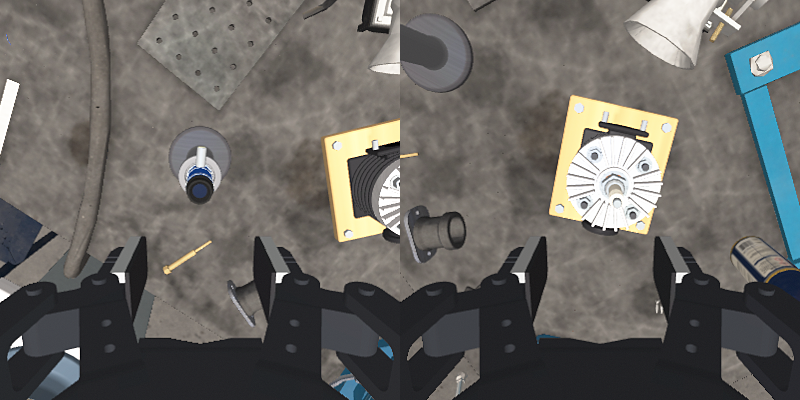

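The wrist views show the borescope eyepiece at about (321,188) full-frame with its post pointing image-up. The plug terminal is at about (334,186) and the can is well off to the right.

Run:
```python
from h import *
p,d,P,C,R=load("wrist","ws"); g=p.max(2)
k=p.max(2).astype(int)
c,s,m=blob(k<75,(295,348,165,215)); print(c,s)
(cc,rad)=cv2.minEnclosingCircle(cv2.findContours(m.astype(np.uint8),0,2)[0][0]); print('eyepiece circle',cc,rad,'d',d[188,321],d[170:210:6,321])
mm=cv2.morphologyEx(m.astype(np.uint8),cv2.MORPH_CLOSE,np.ones((5,5)))
E=onz(C,ray(P,R,cc),.189);print('scope top',E,'r',rad*(C[2]-.189)/323)
# post tip
c2,s2,m2=blob((p.min(2)>170),(300,345,135,180));print('post',c2,s2)
u=m2.nonzero(); i=u[0].min(); tip=(u[1][u[0]==i].mean(),i); T=onz(C,ray(P,R,tip),.138);print(tip,T,np.degrees(np.arctan2(*(T-E)[1::-1])),np.linalg.norm((T-E)[:2]))
p,d,P,C,R=load("wrist","we")
t=onz(C,ray(P,R,(334,186)),.170);print('plug',t,'d',d[180:192:3,334],(C-t)[2])
z=C[2]*0+ (C[2]); # world height map
vv,uu=np.mgrid[:400,:640]; q=cv2.undistortPoints(np.stack([uu.ravel(),vv.ravel()],1).astype(np.float64)[:,None],P["K"],P["dist"])[:,0]
X=C+(np.c_[q,np.ones(len(q))]*d.reshape(-1,1))@R.T
w=(np.hypot(*(X[:,:2]-t[:2]).T)<.06)&(d.ravel()>0)
h=w&(X[:,2]>.1)&(X[:,2]<.118); 
pts=X[h,:2].astype(np.float32); print('head',cv2.minEnclosingCircle(pts),np.median(X[h,2]),len(pts))
top=w&(X[:,2]>.158); print('term',X[top].mean(0),X[top,2].max(),top.sum())
for a,b in((.11,.12),(.125,.14),(.14,.158)):
    k=w&(X[:,2]>a)&(X[:,2]<b)&(np.hypot(*(X[:,:2]-t[:2]).T)<.02); print(a,X[k].mean(0),k.sum())
```

```text
[319.32835821 188.45415778] [306 175  28  29 469]
eyepiece circle (319.15216064453125, 189.0869598388672) 14.435422897338867 d 0.26106316 [0.28438133 0.2629223  0.25558263 0.26106316 0.26127285 0.26076868
 0.45658022]
scope top [0.4904757  0.00594885 0.189     ] r 0.01107188633522581
post [320.02608696 164.3426087 ] [300 147  41  33 575]
(np.float64(320.5), np.int64(147)) [0.51364334 0.02026199 0.138     ] 31.708068560930595 0.02723243738564358
plug [ 0.60399601 -0.19750317  0.17      ] d [0.29108956 0.28916934 0.28042114 0.27216098] 0.23670083545390222
head ((0.5986433029174805, -0.21079838275909424), 0.04592707008123398) 0.1073159383714129 3901
term [ 0.60579395 -0.19844848  0.33472678] 0.36550410868827843 43123
0.11 [ 0.60205774 -0.20018855  0.11594214] 170
0.125 [ 0.59985223 -0.20684667  0.1302446 ] 79
0.14 [ 0.6001795  -0.20686567  0.14803635] 74
```

Run:
```python
from h import *
sleep(.3);s=sense();print(s["position"],np.round(s["tcp_rot"],4).tolist())
p=snap("wrist","we2"); _,_,P,C,R=load("wrist","we2"); p0,_,_,C0,_=load("wrist","we");print(C-C0,np.abs(p.astype(int)-p0).mean())
P2,C2,R2=pose("top"); t=np.load('top0.npz')['p']
for X in([.5986,-.2108,.17],[.5986,-.2108,.106]): print(proj(P,C,R,X),proj(P2,C2,R2,X))
cv2.imwrite('pics/z1.png',np.hstack([cv2.resize(p[150:230,294:374],(400,400),interpolation=2),cv2.resize(t[175:215,380:420],(400,400),interpolation=2)])[:,:,::-1])
```

```text
[ 0.59011629 -0.20008838  0.29030727] [[0.4988, 0.8667, 0.0005], [0.8667, -0.4988, 0.0005], [0.0007, 0.0002, -1.0]]
[-0.00027761 -0.00046622  0.00054988] 3.2470403645833334
[335.93673269 203.22417601] [403.08085331 189.76971234]
[332.68669794 184.32641824] [398.13282547 193.9031144 ]
```

View pics/z1.png

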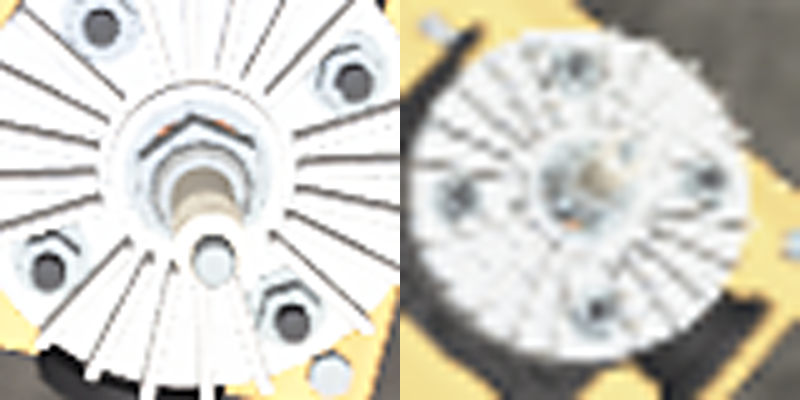

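The terminal is at (336.6,202.4), where the head centre (0.5986,-0.2108) predicts (335.9,203.2). The stud-ring centre agrees in both views, so the axis is confirmed.

Run:
```python
from h import *
_,_,P,C,R=load("wrist","we2"); a=onz(C,ray(P,R,(333.6,185.1)),.114); b=onz(C,ray(P,R,(336.6,202.4)),.170)
P2,C2,R2=pose("top"); c=onz(C2,ray(P2,R2,(398.55,193.8)),.114); print(a,b,c)
ax=(a[:2]+b[:2])/2; print(ax)
assert np.linalg.norm(ax-[.5986,-.2108])<.004
move_l([*ax,.26],down(60)); sleep(.2); move_l([*ax,.156],feed=.08); sleep(.3);s=sense();print(s["position"])
command_gripper(0.0,40); s=sense();print(s["finger_gap"],s["gripper_force"],s["wrist_force"],s["position"])
move_l([*s["position"][:2],.25],feed=.08); s=sense();print(s["finger_gap"],s["gripper_force"],s["wrist_force"])
move_l([.56,-.15,.32])
movep([.484,.355,.32],down(60)); sleep(.5); p=snap("wrist","wc"); cv2.imwrite('pics/wc.png',p[:,:,::-1])
s=sense();print(s["time_s"],s["finger_gap"],s["position"])
_,d,P,C,R=load("wrist","wc")
r,g,b=[p[:,:,i].astype(int) for i in range(3)]
c,st,m=blob((r>110)&(g<90)&(b<90)); print(c,st)
ct=max(cv2.findContours(m.astype(np.uint8),0,2)[0],key=len); (cc,rad)=cv2.minEnclosingCircle(ct);print(cc,rad,onz(C,ray(P,R,cc),.042), rad*(C[2]-.042)/323, d[int(cc[1]),int(cc[0])])
```

```text
[ 0.59961295 -0.2100978   0.114     ] [ 0.59935895 -0.21047976  0.17      ] [ 0.59754368 -0.21029883  0.114     ]
[ 0.59948595 -0.21028878]
[ 0.59959959 -0.21030603  0.15621681]
0.010572419461745572 38.90816152095795 [-1.02415714  0.31891601  1.37261031] [ 0.59948799 -0.21026336  0.15605829]
0.010624244230945542 38.905693888664246 [ 0.58037819  0.23017298 -0.91118125]
11.6083 0.011019163671778012 [0.48401386 0.3549812  0.31999523]
[320.521875 172.128125] [301 151  40  32 320]
(320.5196838378906, 162.33070373535156) 20.03219985961914 [0.48554195 0.35499466 0.042     ] 0.024492038866964227 0.43780905
```

View pics/wc.png

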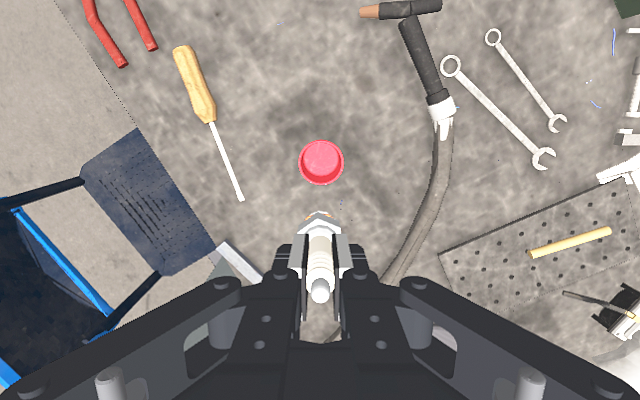

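The plug is held and the cup rim is centred at (321,162), i.e. (0.4855,0.355). Lowering it in.

Run:
```python
from h import *
move_l([.4855,.355,.16]); sleep(.2)
print(move_l([.4855,.355,.072],feed=.06,until_force=4)); sleep(.2); s=sense(); print(s["position"],s["wrist_force"])
command_gripper(.04); sleep(.2)
move_l([.4855,.355,.20],feed=.1); move_l([.4855,.355,.30]); p=snap("wrist","wc2")
movep([.489,.005,.32],down(32)); sleep(.6); a=snap("wrist","ws2"); print(sense()["time_s"],sense()["position"])
cv2.imwrite('pics/w2.png',np.hstack([cv2.resize(p[100:300,220:420],(400,400)),cv2.resize(a[130:230,270:370],(400,400),interpolation=2)])[:,:,::-1])
```

```text
False
[0.48558562 0.35509377 0.07223014] [-0.24916351 -0.33040652 -0.12840498]
19.7 [0.48899036 0.00497045 0.32001004]
```

View pics/w2.png

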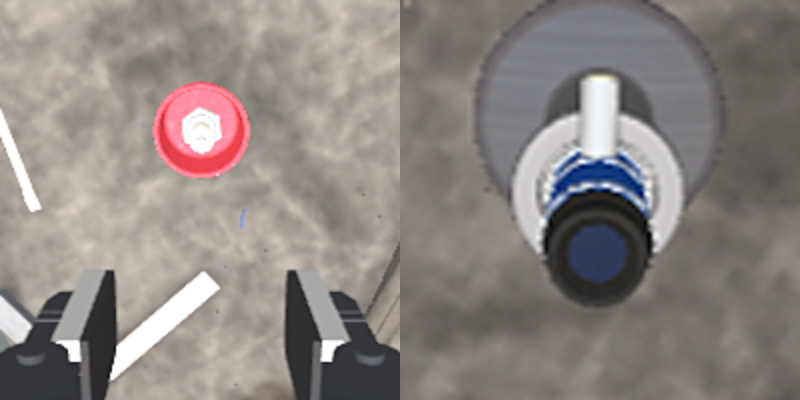

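The plug stands in the cup. The eyepiece top is centred at (319.5,193.7), with the post tip at (319.9,149), almost exactly along tool +x.

Run:
```python
from h import *
p,d,P,C,R=load("wrist","ws2")
E=onz(C,ray(P,R,(319.6,193.75)),.189);T=onz(C,ray(P,R,(319.9,148.9)),.137)
print(E,T,np.degrees(np.arctan2(*(T-E)[1::-1])),np.linalg.norm((T-E)[:2]),d[193,319],C[2])
vv,uu=np.mgrid[:400,:640]; q=cv2.undistortPoints(np.stack([uu.ravel(),vv.ravel()],1).astype(np.float64)[:,None],P["K"],P["dist"])[:,0]
X=C+(np.c_[q,np.ones(len(q))]*d.reshape(-1,1))@R.T
w=(np.hypot(*(X[:,:2]-E[:2]).T)<.03)&(d.ravel()>0)&(X[:,2]<.21)
k=w&(X[:,2]>.184);print('eye',cv2.minEnclosingCircle(X[k,:2].astype(np.float32)),X[k].mean(0))
k=w&(X[:,2]>.122)&(X[:,2]<.130);print('rim',cv2.minEnclosingCircle(X[k,:2].astype(np.float32)),k.sum())
f=(np.hypot(*(X[:,:2]-E[:2]).T)<.055)&(X[:,2]>.003)&(X[:,2]<.02);print('foot',cv2.minEnclosingCircle(X[f,:2].astype(np.float32)),f.sum())
```

```text
[0.48936319 0.00423491 0.189     ] [0.51424911 0.01948802 0.137     ] 31.505032827240658 0.02918845901570717 0.26108718 0.43691818235501
eye ((0.4882761240005493, 0.004649554379284382), 0.0102854548022151) [0.48820871 0.00461084 0.18673444]
rim ((0.48833373188972473, 0.0047750030644237995), 0.021090466529130936) 555
foot ((0.4882340729236603, 0.004817157052457333), 0.0420386828482151) 1778
```

Run:
```python
from h import *
xy=[.4883,.0048]
command_gripper(.05); move_l([*xy,.25],down(31)); sleep(.2); move_l([*xy,.166],feed=.08); sleep(.3)
s=sense();print(s["position"],s["wrist_force"])
command_gripper(0,80); sleep(.2); s=sense();print(s["finger_gap"],s["gripper_force"],s["wrist_force"],s["position"])
move_l([*s["position"][:2],.31],feed=.08); s=sense();print(s["finger_gap"],s["wrist_force"])
# look at the hole from the side first, scope 60 mm short of it
d=np.array([np.cos(np.radians(31)),np.sin(np.radians(31))])
move_l([.5991-.06*d[0],-.2105-.06*d[1],.31],feed=.15); sleep(.6)
a=snap("wrist","wh"); t=snap("top","th"); s2=snap("scene","sh"); s=sense();print(s["time_s"],s["position"],np.round(s["tcp_rot"],4).tolist())
cv2.imwrite('pics/w3.png',np.hstack([a[0:400,120:520],cv2.resize(s2[100:220,220:340],(400,400),interpolation=2)])[:,:,::-1])
```

```text
[0.48840361 0.0048614  0.16621825] [-0.27521556  0.42653357  0.45802952]
0.022501059533581468 78.04646015167236 [-2.45208438  1.37668226  5.55356121] [0.48825523 0.00500687 0.16626097]
0.02230231760509725 [-0.10602534  0.08483504 -1.9731251 ]
27.375 [ 0.54766026 -0.24140246  0.30999302] [[0.8572, 0.515, -0.0], [0.515, -0.8572, 0.0], [-0.0, -0.0, -1.0]]
```

View pics/w3.png

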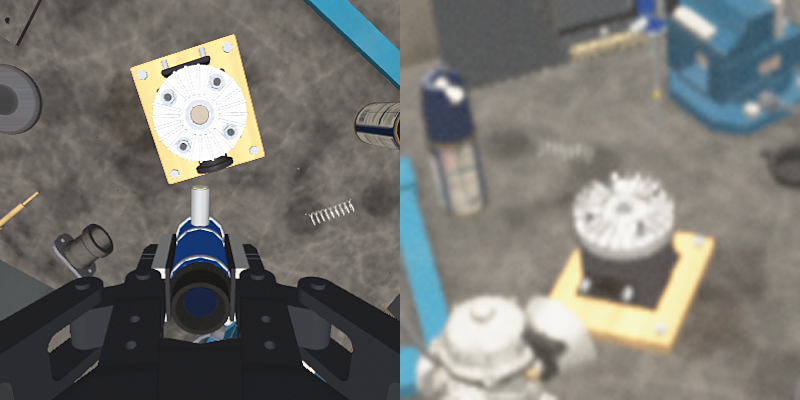

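The wrist view shows the open hole at about (320,115), and the scope held at (319,302). In the scene view the tube hangs with the yellow ring near (296.5,128).

Run:
```python
from h import *
p,d,P,C,R=load("wrist","wh")
vv,uu=np.mgrid[:400,:640]; q=cv2.undistortPoints(np.stack([uu.ravel(),vv.ravel()],1).astype(np.float64)[:,None],P["K"],P["dist"])[:,0]
X=C+(np.c_[q,np.ones(len(q))]*d.reshape(-1,1))@R.T
r=np.hypot(*(X[:,:2]-[.5991,-.2105]).T)
h=(r<.06)&(X[:,2]>.1)&(X[:,2]<.118); print('head',cv2.minEnclosingCircle(X[h,:2].astype(np.float32)),np.median(X[h,2]))
c,s,m=blob((p[:,:,0].astype(int)-p[:,:,2]>25),(306,334,101,129)); print('hole px',c,s,onz(C,ray(P,R,c),.106))
ct=max(cv2.findContours(m.astype(np.uint8),0,2)[0],key=len);cc,rad=cv2.minEnclosingCircle(ct);print(cc,rad,onz(C,ray(P,R,cc),.106),rad/323*(C[2]-.106))
bm=(d<9)&(d>0); 
# eyepiece top
w=(X[:,2]>.325)&(X[:,2]<.342)&(np.hypot(*(X[:,:2]-[.5477,-.2414]).T)<.016);print('eye',w.sum(),X[w].mean(0),cv2.minEnclosingCircle(X[w,:2].astype(np.float32)))
p,_,P,C,R=load("scene","sh"); print('exp ring',proj(P,C,R,[.5477,-.2414,.1995]),'tip',proj(P,C,R,[.5477,-.2414,.161]),'seat',proj(P,C,R,[.599,-.2105,.106]))
a=p.astype(int); c,s,m=blob((a[:,:,0]-a[:,:,2]>50),(285,310,115,142)); print('ring',c,s)
y=slice(105,145); print(np.round(a[110:142:3,288:304].mean(2)).astype(int))
p=np.load('th.npz')['p']; cv2.imwrite('pics/th.png',p[:,:,::-1])
```

```text
head ((0.5987985730171204, -0.21083298325538635), 0.046147774904966354) 0.10745674211690062
hole px [319.25868726 113.93822394] [311 105  18  19 259] [ 0.59940701 -0.21083279  0.106     ]
(319.0549621582031, 113.91361236572266) 9.147537231445312 [ 0.59932573 -0.21065304  0.106     ] 0.00908716985702904
eye 3351 [ 0.54837549 -0.24184966  0.3294857 ] ((0.5480604767799377, -0.2414287030696869), 0.01605306752026081)
exp ring [296.37176832 126.72452058] tip [296.91923291 137.0052073 ] seat [286.66562316 161.33481585]
ring [296.66666667 127.66666667] [296 127   2   2   3]
[[181 171 167 158 144 143 152 165 157 146 138 116  92  85  86  89]
 [134 137 135 124 126 135 137 141 141 134 131 125  96  86  84  85]
 [128 130 134 138 137 139 145 153 146 136 134 125  98  82  82  85]
 [133 134 134 133 132 130 133 137 141 137 136 130 105  90  85  81]
 [132 129 130 130 134 135 132 134 140 140 133 130 122 123 124 112]
 [127 128 132 132 133 132 128 132 142 140 125 115 116 123 133 134]
 [126 127 128 128 132 127 131 137 153 157 134 120 112  98 101 109]
 [136 138 134 133 133 135 137 138 143 141 130 127 122 121 113 105]
 [138 141 143 145 141 140 138 140 140 140 137 135 139 136 137 135]
 [138 138 135 141 144 146 148 143 141 141 142 142 138 138 140 140]
 [141 142 139 139 142 143 144 145 146 145 146 144 142 141 138 137]]
```

Run:
```python
from h import *
ax=[.5991,-.2108]; out=[]
move_l([*ax,.31],feed=.1)
for yaw in(-28,62):
    move_l([*ax,.31],down(yaw)); sleep(.6)
    p=snap("scene",f"sv{yaw}"); s=sense(); _,_,P,C,R=load("scene",f"sv{yaw}")
    t=np.array(s["position"]); print(s["time_s"],t,s["finger_gap"])
    a=p.astype(float); e=proj(P,C,R,t-[0,0,.111]); print('exp ring',e,'handle',proj(P,C,R,t-[0,0,.006]))
    u0,v0=np.round(e).astype(int); y=np.clip((a[:,:,0]+a[:,:,1])/2-a[:,:,2]-22,0,None)[v0-5:v0+6,u0-5:u0+6]
    vv,uu=np.mgrid[v0-5:v0+6,u0-5:u0+6]; print('ring',(uu*y).sum()/y.sum(),(vv*y).sum()/y.sum(),y.max(),(y>5).sum())
    c,st,m=blob(a[:,:,2]-a[:,:,0]>50,(270,310,60,125));print('blue',c,st)
    print('seat',proj(P,C,R,[*ax,.106]))
    out.append(cv2.resize(p[85:185,250:330],(400,500),interpolation=2))
cv2.imwrite('pics/sv.png',np.hstack(out)[:,:,::-1])
```

```text
29.9583 [ 0.5991137  -0.21075624  0.30998089] 0.02263094921380275
exp ring [284.61082654 137.11136273] handle [282.08273441 106.12334242]
ring 284.8333333333333 137.9506172839506 31.5 4
blue [304.81904762  97.15238095] [298  90  12  14 105]
seat [286.59741931 161.28745972]
32.325 [ 0.59909899 -0.21081112  0.30998814] 0.022259308619683
exp ring [284.6079402  137.09770009] handle [282.07973588 106.10973993]
ring 284.52369668246445 138.16587677725119 45.5 9
blue [304.82692308  97.11538462] [298  90  12  14 104]
seat [286.59741931 161.28745972]
```

View pics/sv.png

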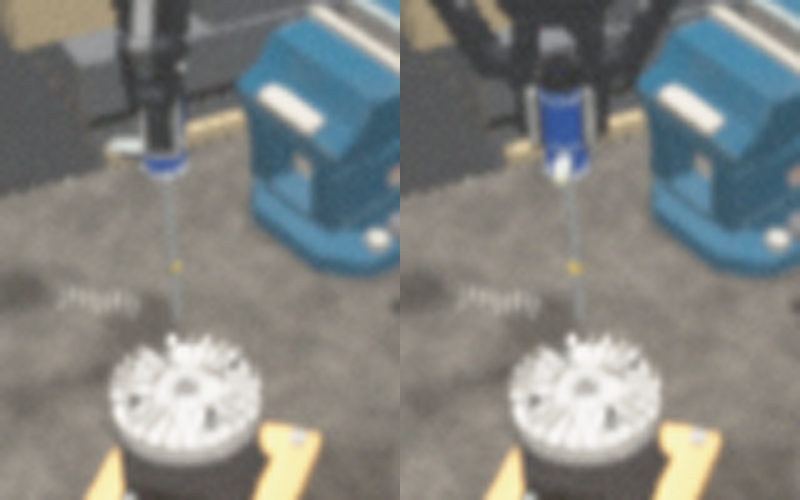

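The ring sits within 0.3 px of its expected column in both yaws, so the tube is upright and on the hole's axis. Inserting.

Run:
```python
from h import *
ax=[.5991,-.2108]
print(move_l([*ax,.217],feed=.03,until_force=3)); sleep(.6)
s=sense();print(s["time_s"],s["position"],s["wrist_force"],s["finger_gap"],s["gripper_force"])
p=snap("scene","fin"); t=snap("top","fint"); 
cv2.imwrite('pics/fin.png',np.hstack([cv2.resize(p[110:190,250:330],(400,400),interpolation=2),cv2.resize(t[200:280,160:240],(400,400),interpolation=2)])[:,:,::-1])
```

```text
False
36.175 [ 0.59909078 -0.21081514  0.21700815] [-0.22434449  0.14366193 -2.07011534] 0.02203683619096371 78.26051115989685
```

View pics/fin.png

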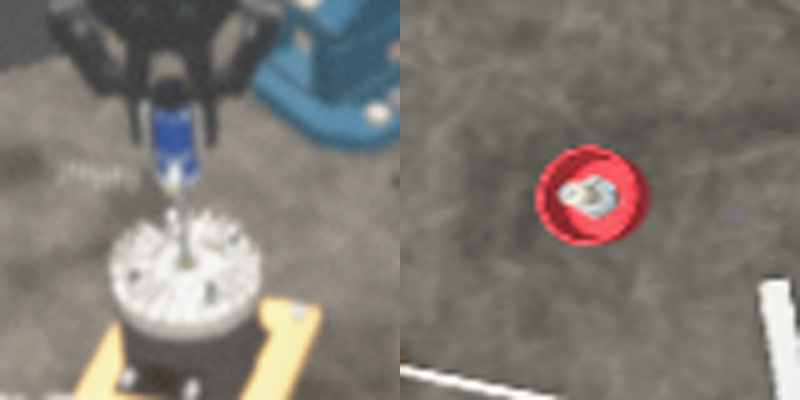

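The tube enters the hole at (287,162), with the ring at the mouth. The plug stands in the upright cup, and the wrist force reads only the scope's weight.

```bash
python3 -c "
from rig import *
print(finish_job())"
```

```text
the job is handed in; nothing more can be done
None
```

The job is handed in with no verdict shown: the plug is in the upright red cup, and the gripper holds the borescope centred in the plug hole with its yellow ring at the seat, with no sign of contact with the engine.

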